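Ease the sagging bolt of the battery cage past its bent keeper and hold the gate ajar

ROBOT

A 6-joint arm with a two-finger parallel gripper is mounted at the origin on the work surface. World frame = base frame: x ahead of the robot, y to its left, z up, the work surface at z = 0. Lengths are in mm, angles in rad, forces in N, time in s.
With the tool pointing down it reaches from about 400 to 925 mm from the base axis. Payload 12.5 kg.
Tool frame: the origin (TCP) lies between the finger pads; the fingertips stand 11 mm ahead of it and the grasp point (between the pads) lies 8 mm behind it; y points along the fingers, x is the direction in which the jaws open and shut, and the axes are right-handed (so a half turn about y gives the same grasp; the last joint's range is limited). The gripper opens to 95 mm and grips with 3 to 60 N. Pads are 20 mm wide; open, the fingers measure 119 mm over their backs; the gripper's body (75 mm by 180 mm) begins 59 mm behind the grasp point.
Start: joints at [-1.216, 0.491, 1.559, -0, 1.092, -0.106], TCP at [277.94, -559.817, 225.661] pointing down, gripper open.
Joint ranges: [-3.1, 3.1], [-0.84, 2.19], [0.05, 2.79], [-1.13, 4.28], [0.06, 2.93], [-2.69, 2.69]. Speed limits (rad/s): [2.22, 2.22, 2.79, 3.14, 3.14, 3.14].

INTERFACE

Orientations are given as [roll, pitch, yaw] about the fixed x, y, z axes, in that order (R = Rz(yaw) Ry(pitch) Rx(roll)).
In Python, from cell import env gives the robot as it stands.
- The arm moves only by the tool jog_arm, never from a script. Its argument "series" is a list of rows, each an object of numbers: "dx", "dy", "dz": the shift along the world's x, y, z in m; "rx", "ry", "rz": the turn, a rotation vector about the world's x, y, z in degrees; "gripper": the opening, from 0 (shut) to 1 (fully open). A call has 1 to 12 rows; each row shifts and turns the commanded pose from where the row before left it; what a row does not reach is not made up. A row lasts 1/10 s, in which the tool goes at most 50 mm and 8.59 degrees, less where a joint would pass 70% of its speed; a pose out of reach is approached as far as the arm can. A call is refused whole if a number of a shift passes 0.05 or a number of a turn 8.59, either way. A call with a gripper value outside its range is refused whole. The fingers move at their own pace and stop on an object; the grip force is fixed at half the most. Time passes only in rows, so rows that do not move let the fingers close. It gives the time, the measured TCP pose, the force and the opening at its end, in the units of the state.
- env.state(): the state, without advancing time (a new reading comes with each control period).
- env.read_camera(name): name is "scene" or "top" or "wrist"; returns the picture (480x640x3 uint8, red, green, blue); there is no depth.
- env.camera_info(name): a dict with "camera_matrix" (3x3 intrinsics, pixels), "R" (3x3) and "t" (3): a world point X has camera coordinates R X + t; the wrist camera has in their place "mount" (4x4, takes a point from camera to tool coordinates, whose origin is the TCP and whose axes are the tool frame's). Camera axes: x right, y down, z forward; pixel columns grow to the right and rows downward; lengths in mm; the calibration is good to about 2 mm. The wrist camera is an equidistant fisheye: a pixel r from the principal point sees the ray r / f radians off the axis. A picture is of the moment at which its call begins: read the wrist's pose just before it. camera_info takes no time and is no camera call.
- env.job_done(): hands the job in, once; it reports no verdict.
The state is a dict: "t": time; "joints": joint angles; "qvel": joint speeds; "tau": joint torques, N m; "eef_pos": TCP position; "tcp_rot": TCP orientation; "ft_force": force on the tool from outside, world axes, zero at the start; "moment": the same for the moment, N m; "opening": opening from 0.0 (shut) to 1.0 (fully open).
Only numpy, scipy, OpenCV 4.12 (cv2) and the standard library are available. Lean on these libraries where they do the work, as an engineer would, in place of code of your own. Each camera call takes 0.05 s, during which the arm holds its last target.

TASK

I need to reach into the wire battery cage: take its barrel bolt by the knob, lift the sagging bolt so that its nose clears the bent-up lip of the keeper while you draw it back, and do it gently - do not wrench the keeper any further. Draw the bolt right out of the keeper, then pull the gate about 12 cm open at its free edge and keep it there: finish while still holding it ajar, because its spring hinges would shut it again. Leave the other things on the bench where they are.

Things in the scene. Friction and masses are not known exactly. Their poses are not given: they have to be found in the camera images.
- cage: bench-top battery cage of dark angle steel and wire mesh, 240 mm deep (x), 460 mm wide (y), 240 mm high, fixed. Origin at the centre of its underside; its own -x is its front, facing the robot, +z up. The front (120 mm before the origin) is filled by the gate
- gate_hinge (a point): point on the upright hinge axis of the gate, at the cage's front left corner, 205 mm above the bench; axes as the cage's. The gate opens towards the robot, turning clockwise seen from above
- gate (a joint): angle of the gate: 0 shut, grows as it opens (rad), to 1.3. Spring hinges push it shut with about 0.7 N m at 0, 0.9 N m at 0.3. It cannot open while the bolt is in the keeper
- gate_edge (a point): upper front corner of the gate's free edge, 234 mm above the bench and 406 mm from the hinge axis; own -x is the way the gate's front looks, own +y runs along the gate to the hinge. The gate is a mesh leaf in a 20 mm thick steel frame, flush with the cage's front posts when shut
- bolt_knob (a point): centre of the bolt's knob: a plain steel cylinder 22 mm in diameter, 36 mm long, pointing straight out of the gate (its own -x), centre 50 mm before the gate's face and about 197 mm above the bench (37 mm below the gate's top edge). 50 mm or more are free either side of it along the gate. Own +y: the way the bolt is drawn, towards the hinge (to the left seen from the robot)
- bolt (a joint): draw of the bolt along its length: 0 fully shot, grows as it is drawn, stop at 0.065 m. Found at 0 to 0.008. At 0.0135 the nose strikes the lip unless it is lifted; at 0.041 the nose is out of the keeper. Friction about 3 N
- bolt_lift (a joint): lift of the sagging bolt about its rear guide (230 mm from the knob when fully shot): 0 as it hangs, nose down by 0.035 rad; grows as nose and knob rise, stop at 0.062 (knob up 14 mm; 11 mm when drawn back). The nose clears the lip above 0.020 (knob up 4.6 mm). The bolt weighs about 0.55 kg (5 N at the knob) and falls back if let go
- bolt_nose (a point): centre of the end face of the bolt, a steel rod of 16 mm diameter; own +y runs along the rod towards the knob (140 mm away along the rod). From 22 to 44 mm behind the end its underside has a notch 7 mm deep, which hangs over the keeper's lip
- keeper: the keeper: a steel strap loop on the right front post, 16 mm wide, round the bolt's nose, opening 50 mm high; its lower leg is bent up into a lip at the side of the gate. Origin on the post's face, 205 mm above the bench; axes as the cage's
- keeper_lip (a point): top edge of the bent-up lip, 192 mm above the bench; the lip is 5 mm thick along y
- spray_can: blue-labelled can, 66 mm across, 170 mm tall, standing right of the cage; origin at the centre of its underside
- hammer: hammer of 280 mm, lying on the bench front left of the cage, its handle to its own -x
- screwdriver: screwdriver of 200 mm, lying left of the cage, handle to its own -x
- cassette: cassette of five bicycle sprockets, 102 mm across, 25 mm thick, lying flat, front right of the cage
- pedal: black bicycle pedal, 84 x 90 mm, 22 mm high, lying front right of the gate
- tape_roll: yellow roll of tape, 96 mm across, 25 mm high, lying flat in front of the gate's hinge side
- lube_bottle: white bottle, 44 mm across, 120 mm tall, standing front left of the cage

How it is judged (in metres and radians):
On the way:
1. the bolt is drawn right out of the keeper (value of joint bolt above 0.044 m), for 0.2 s.
At the end, for the whole second after the job is handed in: the bolt is drawn 44 mm or more, clear of the keeper; the gate stands open between 0.20 and 0.45 rad (80 to 175 mm at its free edge), still (under 0.06 rad/s), and the fingers hold it there (over 1 N on the gate or its bolt) (value of joint bolt above 0.044 m and value of joint gate between 0.2 and 0.45 rad and not (velocity of joint gate above 0.06 rad/s) and velocity of joint gate above -0.06 rad/s and contact force between the fingers and gate above 1 N); the arm keeps its last pose, push and grip.
It fails at once if the keeper is wrenched: more than 25 N between it and anything (contact force between keeper and anything else above 25 N).
It fails at once if one of the other things on the bench is shifted more than 30 mm (distance of any of spray_can, hammer, screwdriver, cassette, pedal, tape_roll, lube_bottle from where it was at the start of the episode above 0.03 m).
It also fails if it takes over 38 s, if anything falls off the work surface, if the arm or the gripper's body presses on something with over 40 N, if the wrist force passes 120 N, or if a joint passes its speed limit or range.

## Working session

There is one attempt and no reset: what is moved stays moved. The work goes in short steps, Python scripts to look and compute and a tool call to move; the robot and the scene stay as the last step left them, time stands still between calls to the robot, and variables do not carry over. Pictures are saved under pics/ and viewed, and the job is handed in when it is done.

Besides the shell and the picture viewer there is one more tool, called after "Emit:" by a JSON object that holds its "api" and its "payload". jog_arm: Moves the arm, as the interface text tells. Its arguments: {"type":"object","properties":{"series":{"type":"array"}},"required":["series"]}

```bash
ls; mkdir -p pics
python3 - <<'E'
from cell import env
import cv2
s=env.state();print({k:s[k] for k in ('t','eef_pos','tcp_rot','opening','ft_force')})
for n in ('scene','top'):
    im=env.read_camera(n);cv2.imwrite(f'pics/{n}0.png',im[:,:,::-1]);
for n in ('scene','top','wrist'):print(n,env.camera_info(n))
E
```

```text
pics
{'t': 0.0, 'eef_pos': array([ 277.85106782, -559.58299598,  225.05204565]), 'tcp_rot': array([-1.57066496e+00,  1.13956878e-03, -1.11002671e+00]), 'opening': 1.001985156415248, 'ft_force': array([ 0.62079395,  0.36541974, -0.50417008])}
scene {'camera_matrix': array([[459.4251098 ,   0.        , 319.34936687],
       [  0.        , 459.4251098 , 235.44911026],
       [  0.        ,   0.        ,   1.        ]]), 'R': array([[-0.93533662,  0.35375422,  0.00183272],
       [ 0.28963861,  0.76876704, -0.5701813 ],
       [-0.20311297, -0.53278063, -0.82151684]]), 't': array([ 556.11571721,  -85.47023808, 1335.76514452])}
top {'camera_matrix': array([[458.4986011 ,   0.        , 316.86979643],
       [  0.        , 458.4986011 , 240.31308392],
       [  0.        ,   0.        ,   1.        ]]), 'R': array([[-2.77014359e-02, -9.99610186e-01, -3.47936836e-03],
       [-9.88644438e-01,  2.79115102e-02, -1.47658803e-01],
       [ 1.47698358e-01, -6.50502685e-04, -9.89032240e-01]]), 't': array([  27.54483616,  608.45078182, 1030.15181572])}
wrist {'camera_matrix': array([[371.64829954,   0.        , 314.79430453],
       [  0.        , 371.64829954, 235.65971347],
       [  0.        ,   0.        ,   1.        ]]), 'mount': array([[ 9.99999650e-01, -5.18406358e-04,  6.56991733e-04,
        -5.28498151e-01],
       [-7.81888089e-04, -2.98834044e-01,  9.54304775e-01,
        -1.59687947e+02],
       [-2.98386167e-04, -9.54304954e-01, -2.98834344e-01,
         8.45572312e+01],
       [ 0.00000000e+00,  0.00000000e+00,  0.00000000e+00,
         1.00000000e+00]])}
```

View pics/scene0.png

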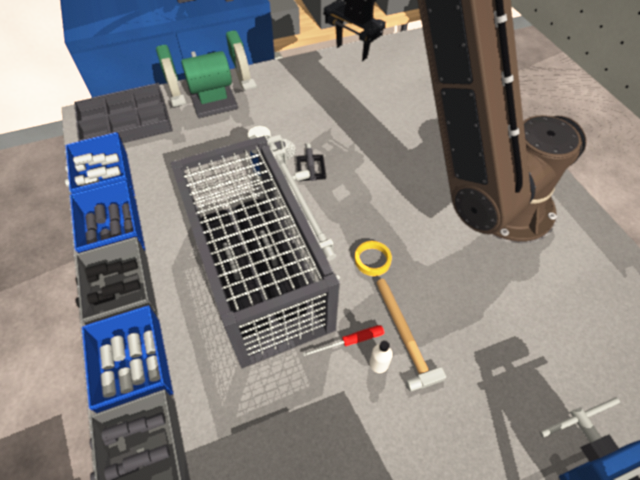

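View pics/top0.png

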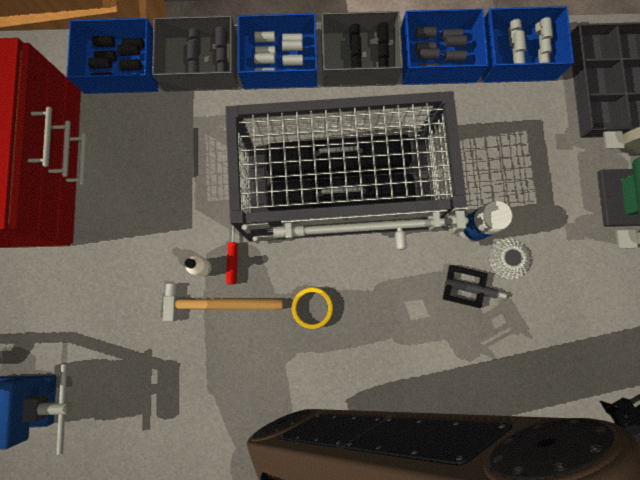

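The top view shows the cage front edge at row ~225, the knob at ~(401,238) and the keeper at ~(455,222). In the scene view the knob is around (303,173). I'll zoom in on both.

Run:
```python
import cv2
a=cv2.imread('pics/top0.png')[195:265,380:520];b=cv2.imread('pics/scene0.png')[110:270,230:350]
cv2.imwrite('pics/topz.png',cv2.resize(a,None,fx=5,fy=5,interpolation=cv2.INTER_CUBIC))
cv2.imwrite('pics/scz.png',cv2.resize(b,None,fx=3.7,fy=3.7,interpolation=cv2.INTER_CUBIC))
c=cv2.imread('pics/top0.png')[85:245,215:475]
cv2.imwrite('pics/topc.png',cv2.resize(c,None,fx=3,fy=3,interpolation=cv2.INTER_CUBIC))
```

```text
(no output)
```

View pics/topz.png

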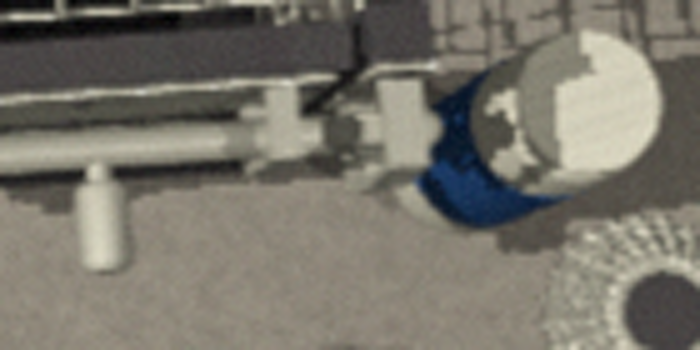

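View pics/scz.png

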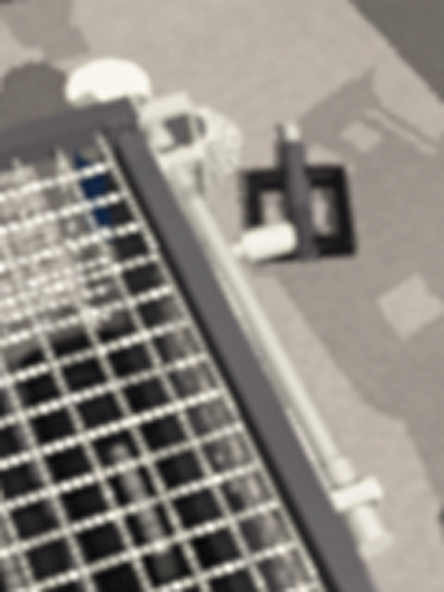

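View pics/topc.png

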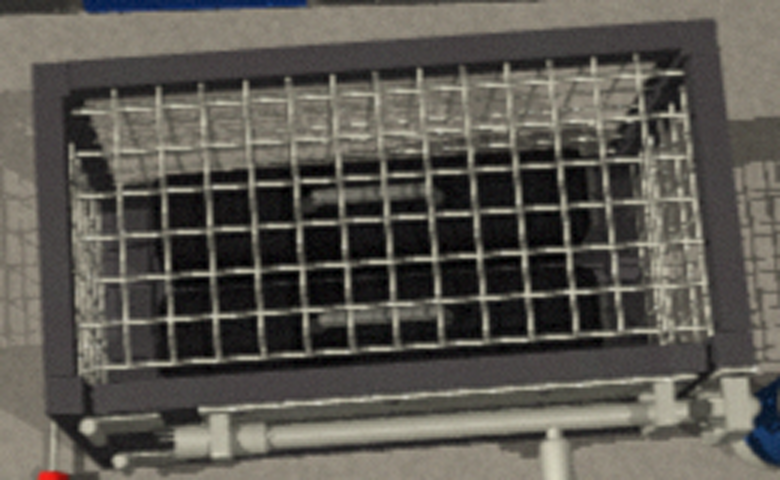

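```bash
cat > h.py <<'E'
import numpy as np
from cell import env
def ray(n,u,v):
    c=env.camera_info(n);K=c['camera_matrix'];R=c['R'];t=c['t']
    d=R.T@np.linalg.solve(K,[u,v,1]);return -R.T@t,d/np.linalg.norm(d)
def plane(n,u,v,z):
    o,d=ray(n,u,v);return o+d*(z-o[2])/d[2]
def tri(a,b):
    o1,d1=ray(*a);o2,d2=ray(*b)
    s=np.linalg.lstsq(np.c_[d1,-d2],o2-o1,rcond=None)[0];p,q=o1+s[0]*d1,o2+s[1]*d2
    return (p+q)/2,np.linalg.norm(p-q)
E
python3 - <<'E'
from h import *
np.set_printoptions(precision=1,suppress=True)
print('knob tri',tri(('top',400.2,239),('scene',302.1,175.3)))
print('knob top@200',plane('top',400.2,239,197),'scene',plane('scene',302.1,175.3,197))
# knob ends in top
print(plane('top',380+95/5,195+185/5,197),plane('top',380+104/5,195+266/5,197))
P={}
for k,(u,v) in dict(bl=(33,65),br=(716,20),fl=(50,414),fr=(755,367)).items():
    P[k]=plane('top',215+u/3-.3,85+v/3-.3,240);print(k,P[k])
print('w',np.linalg.norm(P['fl']-P['fr']),np.linalg.norm(P['bl']-P['br']),np.linalg.norm(P['fl']-P['bl']),np.linalg.norm(P['fr']-P['br']))
for a,b in (('fr','fl'),('br','bl')):
    d=P[b]-P[a];print('yaw deg',np.degrees(np.arctan2(-d[0],d[1])))
# rod line at z~200 : two points
for u,v in ((270,436),(640,412)): print('rod',plane('top',215+u/3-.3,85+v/3-.3,203))
E
```

```text
knob tri (array([ 583. , -156. ,  197.9]), np.float64(2.6558113976942166))
knob top@200 [ 584.3 -156.9  197. ] scene [ 581.7 -155.8  197. ]
[ 598.6 -155.3  197. ] [ 565.6 -157.1  197. ]
bl [856.4 185.8 240. ]
br [ 874.9 -272.2  240. ]
fl [618.9 174.5 240. ]
fr [ 636.8 -280.3  240. ]
w 455.1145396165033 458.37142294718655 237.84667262747737 238.26209318795065
yaw deg 2.2581947655323615
yaw deg 2.3106826677142043
rod [606.9  34.4 203. ]
rod [ 616.2 -213.5  203. ]
```

The knob triangulates to (583, -156, 197.5), with a ray gap of 2.7 mm and height as expected. The cage yaw is about 2.3°, and its measured width and depth match the sizes given. I'll grasp from above with the jaws along the gate, which means a tool yaw of about -87.7°.

Emit:
{"api": "jog_arm", "payload": {"series": [{"dx": 0.025,"dy": 0.034,"dz": 0.02,"rz": -2,"gripper": 0.6},{"dx": 0.025,"dy": 0.034,"dz": 0.02,"rz": -2,"gripper": 0.6},{"dx": 0.025,"dy": 0.034,"dz": 0.02,"rz": -2,"gripper": 0.6},{"dx": 0.025,"dy": 0.034,"dz": 0.015,"rz": -2,"gripper": 0.6},{"dx": 0.025,"dy": 0.034,"rz": -2,"gripper": 0.6},{"dx": 0.025,"dy": 0.034,"rz": -2,"gripper": 0.6},{"dx": 0.025,"dy": 0.034,"rz": -2,"gripper": 0.6},{"dx": 0.025,"dy": 0.034,"rz": -2,"gripper": 0.6},{"dx": 0.025,"dy": 0.034,"rz": -2,"gripper": 0.6},{"dx": 0.025,"dy": 0.034,"rz": -2,"gripper": 0.6},{"dx": 0.025,"dy": 0.034,"rz": -2,"gripper": 0.6},{"dx": 0.025,"dy": 0.03,"rz": -2,"gripper": 0.6}]}}

```text
$.series[0]: bad value
```

Emit:
{"api": "jog_arm", "payload": {"series": [{"dx": 0.003},{"dx": 0},{"dx": 0}]}}

```text
$.series[0]: bad value
```

Run:
```python
from h import *
import cv2
s=env.state();print({k:s[k] for k in ('t','eef_pos','tcp_rot','opening','ft_force')})
for n in ('wrist','top'):
    cv2.imwrite(f'pics/{n}1.png',env.read_camera(n)[:,:,::-1])
```

```text
{'t': 0.1, 'eef_pos': array([ 277.86400352, -559.60432199,  225.14745081]), 'tcp_rot': array([-1.57068869e+00,  9.59113719e-04, -1.10996122e+00]), 'opening': 1.001441442967029, 'ft_force': array([0.07317132, 0.37888018, 0.33078749])}
```

View pics/wrist1.png

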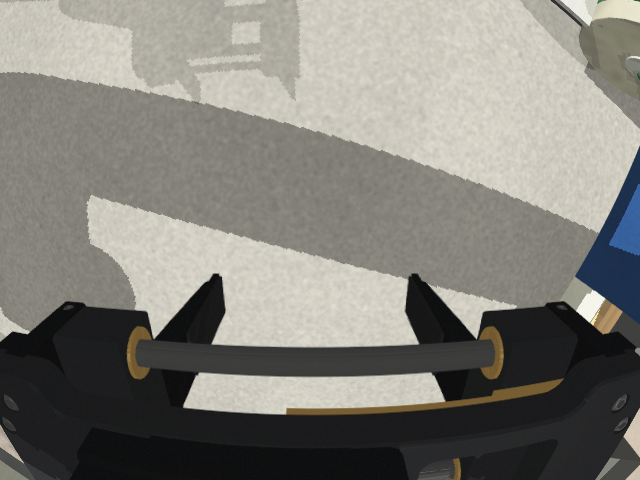

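The arm hasn't moved because both calls were refused. The rows probably need every key, so I'll try that with one call.

Emit:
{"api": "jog_arm", "payload": {"series": [{"dx": 0.025,"dy": 0.034,"dz": 0.02,"rx": 0,"ry": 0,"rz": -2,"gripper": 0.6},{"dx": 0.025,"dy": 0.034,"dz": 0.02,"rx": 0,"ry": 0,"rz": -2,"gripper": 0.6},{"dx": 0.025,"dy": 0.034,"dz": 0.02,"rx": 0,"ry": 0,"rz": -2,"gripper": 0.6},{"dx": 0.025,"dy": 0.034,"dz": 0.015,"rx": 0,"ry": 0,"rz": -2,"gripper": 0.6},{"dx": 0.025,"dy": 0.034,"dz": 0,"rx": 0,"ry": 0,"rz": -2,"gripper": 0.6},{"dx": 0.025,"dy": 0.034,"dz": 0,"rx": 0,"ry": 0,"rz": -2,"gripper": 0.6},{"dx": 0.025,"dy": 0.034,"dz": 0,"rx": 0,"ry": 0,"rz": -2,"gripper": 0.6},{"dx": 0.025,"dy": 0.034,"dz": 0,"rx": 0,"ry": 0,"rz": -2,"gripper": 0.6},{"dx": 0.025,"dy": 0.034,"dz": 0,"rx": 0,"ry": 0,"rz": -2,"gripper": 0.6},{"dx": 0.025,"dy": 0.034,"dz": 0,"rx": 0,"ry": 0,"rz": -2,"gripper": 0.6},{"dx": 0.025,"dy": 0.034,"dz": 0,"rx": 0,"ry": 0,"rz": -2,"gripper": 0.6},{"dx": 0.025,"dy": 0.03,"dz": 0,"rx": 0,"ry": 0,"rz": -2,"gripper": 0.6}]}}

```text
t: 1.4
eef_pos: [578.7, -153.9, 300.6]
tcp_rot: [-1.571, 0.0, -1.53]
ft_force: [-0.1, -1.3, -0.2]
opening: 0.601
```

Run:
```python
from h import *
import cv2
s=env.state();print({k:s[k] for k in ('t','eef_pos','tcp_rot','opening','ft_force')})
for n in ('wrist','top'):
    cv2.imwrite(f'pics/{n}2.png',env.read_camera(n)[:,:,::-1])
```

```text
{'t': 1.4, 'eef_pos': array([ 578.7272004 , -153.92975881,  300.64628926]), 'tcp_rot': array([-1.57091392e+00,  2.59046648e-05, -1.52984563e+00]), 'opening': 0.6014521565848017, 'ft_force': array([-0.05276916, -1.33139685, -0.15325119])}
```

View pics/wrist2.png

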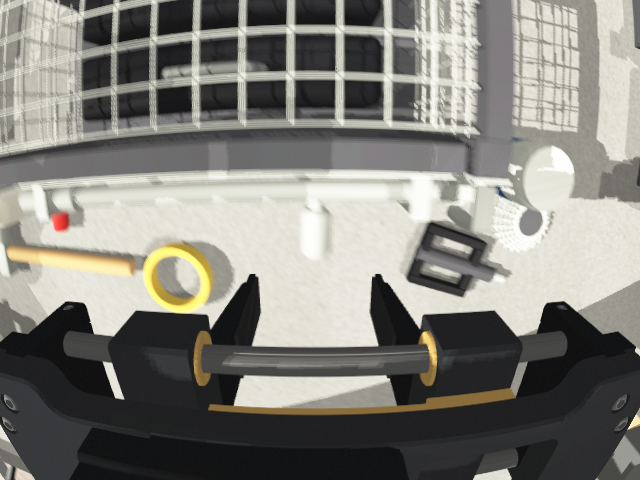

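View pics/top2.png

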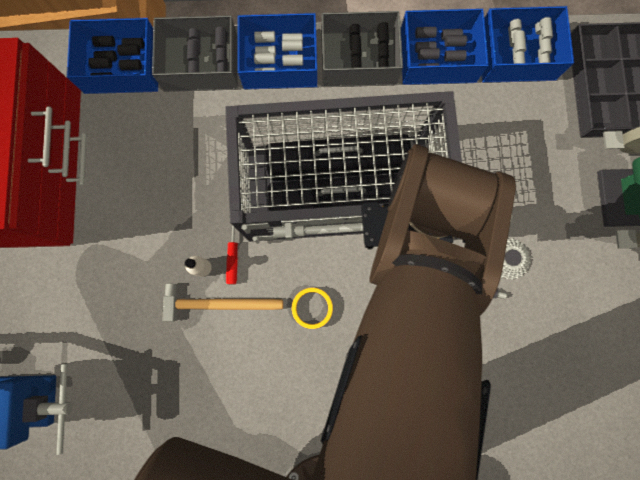

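The wrist view shows the knob at u 300–328, v 207–258, lying centrally between the fingers (midpoint u ≈ 317). Next I'll cross-check its position from this view.

```bash
cat >> h.py <<'E'
from scipy.spatial.transform import Rotation as Ro
def wplane(u,v,z,pos,rot):
    c=env.camera_info('wrist');K=c['camera_matrix'];M=c['mount']
    x=(u-K[0,2])/K[0,0];y=(v-K[1,2])/K[1,1];r=np.hypot(x,y)
    d=np.array([np.sin(r)*x/r,np.sin(r)*y/r,np.cos(r)])
    R=Ro.from_euler('xyz',rot).as_matrix()
    o=R@M[:3,3]+pos;d=R@M[:3,:3]@d
    return o+d*(z-o[2])/d[2]
E
python3 - <<'E'
from h import *
np.set_printoptions(precision=1,suppress=True)
s=env.state()
for u,v in((314,232.5),(314,207),(314,258),(300,232),(328,232)):print(wplane(u,v,197 if abs(v-232)<1 else 205,s['eef_pos'],s['tcp_rot']))
E
```

```text
[ 584.4 -151.5  197. ]
[ 605.6 -150.6  205. ]
[ 567.3 -152.2  205. ]
[ 584.3 -141.1  197. ]
[ 585.3 -161.8  197. ]
```

The wrist view puts the knob at (584.5, -151.5), against (583, -156) before. They agree to within 5 mm, so the present y is in the middle. I'll descend now.

Emit:
{"api": "jog_arm", "payload": {"series": [{"dx": 0.005,"dy": 0,"dz": -0.02,"rx": 0,"ry": 0,"rz": 0,"gripper": 0.6},{"dx": 0,"dy": 0,"dz": -0.02,"rx": 0,"ry": 0,"rz": 0,"gripper": 0.6},{"dx": 0,"dy": 0,"dz": -0.02,"rx": 0,"ry": 0,"rz": 0,"gripper": 0.6},{"dx": 0,"dy": 0,"dz": -0.02,"rx": 0,"ry": 0,"rz": 0,"gripper": 0.6},{"dx": 0,"dy": 0,"dz": -0.02,"rx": 0,"ry": 0,"rz": 0,"gripper": 0.6},{"dx": 0,"dy": 0,"dz": -0.01,"rx": 0,"ry": 0,"rz": 0,"gripper": 0.6},{"dx": 0,"dy": 0,"dz": 0,"rx": 0,"ry": 0,"rz": 0,"gripper": 0.6},{"dx": 0,"dy": 0,"dz": 0,"rx": 0,"ry": 0,"rz": 0,"gripper": 0.6}]}}

```text
t: 2.3
eef_pos: [583.1, -156.1, 191.3]
tcp_rot: [-1.57, -0.0, -1.529]
ft_force: [-0.0, 0.3, -0.0]
opening: 0.599
```

Run:
```python
from h import *
import cv2
s=env.state();print({k:s[k] for k in ('t','eef_pos','tcp_rot','opening','ft_force')})
cv2.imwrite(f'pics/wrist3.png',env.read_camera('wrist')[:,:,::-1])
```

```text
{'t': 2.3, 'eef_pos': array([ 583.11490142, -156.13413021,  191.30755364]), 'tcp_rot': array([-1.57023344e+00, -3.68626601e-04, -1.52898235e+00]), 'opening': 0.5994208880082154, 'ft_force': array([-0.01736741,  0.28423568, -0.01232782])}
```

View pics/wrist3.png

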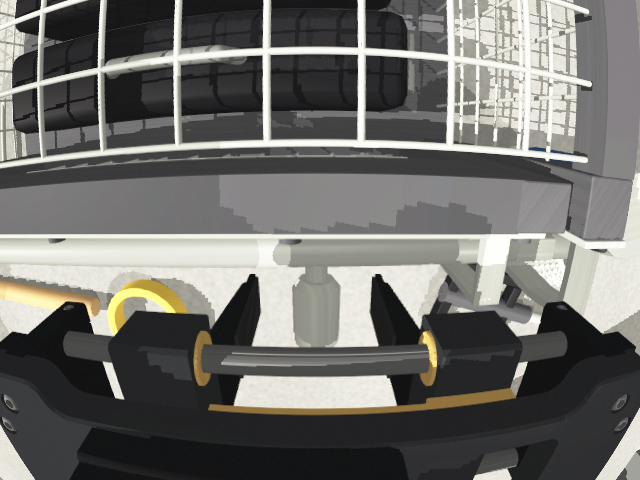

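The knob (u 293–340) now sits centred between the fingers, so I'll close.

Emit:
{"api": "jog_arm", "payload": {"series": [{"dx": 0,"dy": 0,"dz": 0,"rx": 0,"ry": 0,"rz": 0,"gripper": 0},{"dx": 0,"dy": 0,"dz": 0,"rx": 0,"ry": 0,"rz": 0,"gripper": 0},{"dx": 0,"dy": 0,"dz": 0,"rx": 0,"ry": 0,"rz": 0,"gripper": 0},{"dx": 0,"dy": 0,"dz": 0,"rx": 0,"ry": 0,"rz": 0,"gripper": 0},{"dx": 0,"dy": 0,"dz": 0,"rx": 0,"ry": 0,"rz": 0,"gripper": 0},{"dx": 0,"dy": 0,"dz": 0,"rx": 0,"ry": 0,"rz": 0,"gripper": 0},{"dx": 0,"dy": 0,"dz": 0,"rx": 0,"ry": 0,"rz": 0,"gripper": 0},{"dx": 0,"dy": 0,"dz": 0,"rx": 0,"ry": 0,"rz": 0,"gripper": 0}]}}

```text
t: 3.15
eef_pos: [583.0, -156.0, 190.7]
tcp_rot: [-1.571, -0.0, -1.529]
ft_force: [0.1, -2.0, 0.3]
opening: 0.227
```

The opening reads 21.6 mm, matching the 22 mm knob, so it's held. I'll lift 8 mm slowly.

Emit:
{"api": "jog_arm", "payload": {"series": [{"dx": 0,"dy": 0,"dz": 0.002,"rx": 0,"ry": 0,"rz": 0,"gripper": 0},{"dx": 0,"dy": 0,"dz": 0.002,"rx": 0,"ry": 0,"rz": 0,"gripper": 0},{"dx": 0,"dy": 0,"dz": 0.002,"rx": 0,"ry": 0,"rz": 0,"gripper": 0},{"dx": 0,"dy": 0,"dz": 0.002,"rx": 0,"ry": 0,"rz": 0,"gripper": 0},{"dx": 0,"dy": 0,"dz": 0,"rx": 0,"ry": 0,"rz": 0,"gripper": 0},{"dx": 0,"dy": 0,"dz": 0,"rx": 0,"ry": 0,"rz": 0,"gripper": 0},{"dx": 0,"dy": 0,"dz": 0,"rx": 0,"ry": 0,"rz": 0,"gripper": 0}]}}

```text
t: 3.85
eef_pos: [582.9, -155.8, 198.6]
tcp_rot: [-1.571, -0.0, -1.529]
ft_force: [0.9, -3.0, -5.3]
opening: 0.224
```

Run:
```python
from h import *
import cv2
s=env.state();print({k:s[k] for k in ('t','eef_pos','tcp_rot','opening','ft_force')})
cv2.imwrite(f'pics/wrist4.png',env.read_camera('wrist')[:,:,::-1])
```

```text
{'t': 3.85, 'eef_pos': array([ 582.88227969, -155.80903222,  198.55901944]), 'tcp_rot': array([-1.57097668e+00, -6.74780977e-05, -1.52886588e+00]), 'opening': 0.22359456250949158, 'ft_force': array([ 0.883599  , -3.02464703, -5.25055523])}
```

View pics/wrist4.png

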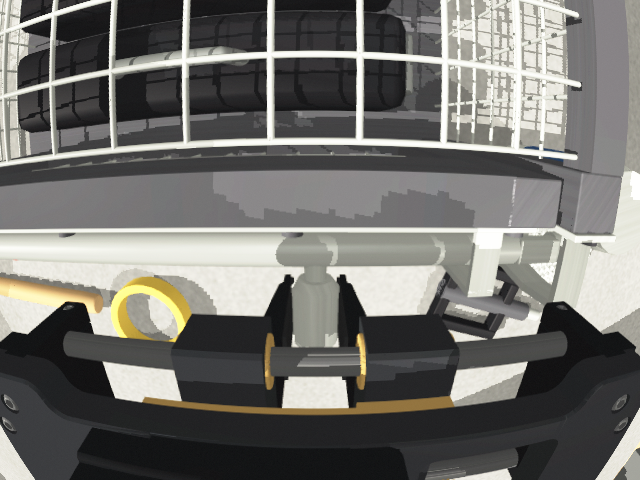

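The load is -5.3 N, which is the bolt's 5 N at the knob, so it's lifted. I'll draw it along the gate, 20 mm first, watching the force.

Emit:
{"api": "jog_arm", "payload": {"series": [{"dx": 0,"dy": 0.004,"dz": 0,"rx": 0,"ry": 0,"rz": 0,"gripper": 0},{"dx": 0,"dy": 0.004,"dz": 0,"rx": 0,"ry": 0,"rz": 0,"gripper": 0},{"dx": -0.0004,"dy": 0.002,"dz": 0,"rx": 0,"ry": 0,"rz": 0,"gripper": 0}]}}

```text
t: 4.2
eef_pos: [582.5, -145.3, 198.6]
tcp_rot: [-1.571, 0.0, -1.529]
ft_force: [0.3, -3.6, -5.8]
opening: 0.222
```

Emit:
{"api": "jog_arm", "payload": {"series": [{"dx": 0,"dy": 0.002,"dz": 0,"rx": 0,"ry": 0,"rz": 0,"gripper": 0},{"dx": -0.0002,"dy": 0.002,"dz": 0,"rx": 0,"ry": 0,"rz": 0,"gripper": 0},{"dx": 0,"dy": 0.002,"dz": 0,"rx": 0,"ry": 0,"rz": 0,"gripper": 0},{"dx": -0.0002,"dy": 0.002,"dz": 0,"rx": 0,"ry": 0,"rz": 0,"gripper": 0}]}}

```text
t: 4.6
eef_pos: [582.1, -137.7, 198.6]
tcp_rot: [-1.571, -0.0, -1.529]
ft_force: [-0.5, -3.0, -6.2]
opening: 0.223
```

Only the roughly 3 N of friction shows, so the nose has cleared the lip. I'll carry on to about 53 mm of draw.

Emit:
{"api": "jog_arm", "payload": {"series": [{"dx": 0,"dy": 0.004,"dz": 0,"rx": 0,"ry": 0,"rz": 0,"gripper": 0},{"dx": -0.0003,"dy": 0.004,"dz": 0,"rx": 0,"ry": 0,"rz": 0,"gripper": 0},{"dx": 0,"dy": 0.004,"dz": 0,"rx": 0,"ry": 0,"rz": 0,"gripper": 0},{"dx": -0.0003,"dy": 0.004,"dz": 0,"rx": 0,"ry": 0,"rz": 0,"gripper": 0},{"dx": -0.0003,"dy": 0.004,"dz": 0,"rx": 0,"ry": 0,"rz": 0,"gripper": 0},{"dx": 0,"dy": 0.004,"dz": 0,"rx": 0,"ry": 0,"rz": 0,"gripper": 0},{"dx": -0.0003,"dy": 0.004,"dz": 0,"rx": 0,"ry": 0,"rz": 0,"gripper": 0},{"dx": -0.0002,"dy": 0.004,"dz": 0,"rx": 0,"ry": 0,"rz": 0,"gripper": 0},{"dx": 0,"dy": 0.002,"dz": 0,"rx": 0,"ry": 0,"rz": 0,"gripper": 0},{"dx": 0,"dy": 0,"dz": 0,"rx": 0,"ry": 0,"rz": 0,"gripper": 0},{"dx": 0,"dy": 0,"dz": 0,"rx": 0,"ry": 0,"rz": 0,"gripper": 0}]}}

```text
t: 5.7
eef_pos: [580.7, -103.2, 198.6]
tcp_rot: [-1.571, 0.001, -1.529]
ft_force: [1.4, 2.0, -5.7]
opening: 0.223
```

Run:
```python
from h import *
import cv2
s=env.state();print({k:s[k] for k in ('t','eef_pos','tcp_rot','opening','ft_force')})
cv2.imwrite(f'pics/wrist5.png',env.read_camera('wrist')[:,:,::-1])
```

```text
{'t': 5.7, 'eef_pos': array([ 580.7120729 , -103.24469385,  198.58244877]), 'tcp_rot': array([-1.57096444e+00,  9.40111061e-04, -1.52888709e+00]), 'opening': 0.22279367897323513, 'ft_force': array([ 1.3789311 ,  2.03518413, -5.6515347 ])}
```

View pics/wrist5.png

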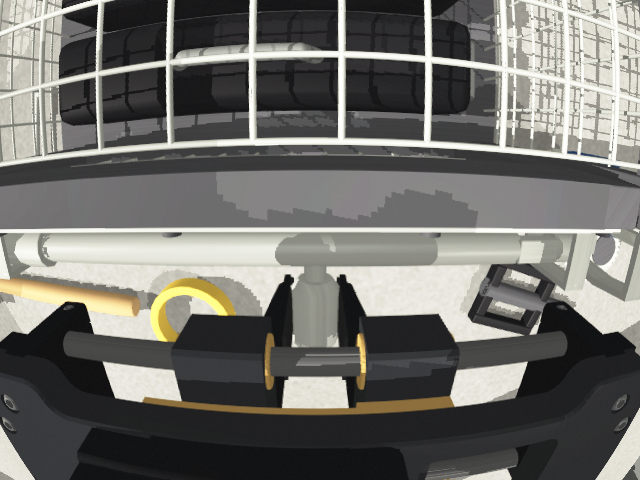

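The bolt is drawn about 52.6 mm plus its 0–8 mm starting offset, and the image shows the nose out of the keeper. I'll compute the arc for the gate next.

Run:
```python
from h import *
np.set_printoptions(precision=4,suppress=True)
e=plane('top',452.2,206.8,238);print('gate seam',e)
h=np.array([619.9,150.]);print('edge-hinge',np.linalg.norm(e[:2]-h))
r=np.array([580.7,-103.2])-h;p=r
for i in range(1,13):
    a=-0.025*i;q=np.array([[np.cos(a),-np.sin(a)],[np.sin(a),np.cos(a)]])@r;print(i,(q-p)/1000);p=q
```

```text
gate seam [ 638.4783 -253.5333  238.    ]
edge-hinge 403.96072353830806
1 [-0.0063  0.0011]
2 [-0.0063  0.0012]
3 [-0.0063  0.0014]
4 [-0.0062  0.0015]
5 [-0.0062  0.0017]
6 [-0.0061  0.0018]
7 [-0.0061  0.002 ]
8 [-0.006   0.0021]
9 [-0.006   0.0023]
10 [-0.0059  0.0024]
11 [-0.0059  0.0026]
12 [-0.0058  0.0027]
```

The measured edge-to-hinge distance is 404 mm against the 406 mm given. I'll open the gate in two halves.

Emit:
{"api": "jog_arm", "payload": {"series": [{"dx": -0.0063,"dy": 0.0011,"dz": 0,"rx": 0,"ry": 0,"rz": -1.43,"gripper": 0},{"dx": -0.0063,"dy": 0.0012,"dz": 0,"rx": 0,"ry": 0,"rz": -1.43,"gripper": 0},{"dx": -0.0063,"dy": 0.0014,"dz": 0,"rx": 0,"ry": 0,"rz": -1.43,"gripper": 0},{"dx": -0.0062,"dy": 0.0015,"dz": 0,"rx": 0,"ry": 0,"rz": -1.43,"gripper": 0},{"dx": -0.0062,"dy": 0.0017,"dz": 0,"rx": 0,"ry": 0,"rz": -1.43,"gripper": 0}]}}

```text
t: 6.25
eef_pos: [549.0, -97.1, 198.8]
tcp_rot: [-1.57, -0.001, -1.656]
ft_force: [3.8, -1.6, -6.3]
opening: 0.221
```

The wrist force is about 3.8 N along x, which fits the spring torque, so the gate is moving freely.

Emit:
{"api": "jog_arm", "payload": {"series": [{"dx": -0.0061,"dy": 0.0018,"dz": 0,"rx": 0,"ry": 0,"rz": -1.43,"gripper": 0},{"dx": -0.0061,"dy": 0.002,"dz": 0,"rx": 0,"ry": 0,"rz": -1.43,"gripper": 0},{"dx": -0.006,"dy": 0.0021,"dz": 0,"rx": 0,"ry": 0,"rz": -1.43,"gripper": 0},{"dx": -0.006,"dy": 0.0023,"dz": 0,"rx": 0,"ry": 0,"rz": -1.43,"gripper": 0},{"dx": -0.0059,"dy": 0.0024,"dz": 0,"rx": 0,"ry": 0,"rz": -1.43,"gripper": 0},{"dx": -0.0059,"dy": 0.0026,"dz": 0,"rx": 0,"ry": 0,"rz": -1.43,"gripper": 0},{"dx": -0.0058,"dy": 0.0027,"dz": 0,"rx": 0,"ry": 0,"rz": -1.43,"gripper": 0},{"dx": 0,"dy": 0,"dz": 0,"rx": 0,"ry": 0,"rz": 0,"gripper": 0},{"dx": 0,"dy": 0,"dz": 0,"rx": 0,"ry": 0,"rz": 0,"gripper": 0},{"dx": 0,"dy": 0,"dz": 0,"rx": 0,"ry": 0,"rz": 0,"gripper": 0},{"dx": 0,"dy": 0,"dz": 0,"rx": 0,"ry": 0,"rz": 0,"gripper": 0}]}}

```text
t: 7.35
eef_pos: [507.9, -81.1, 198.7]
tcp_rot: [-1.57, -0.0, -1.828]
ft_force: [2.4, -1.9, -5.7]
opening: 0.219
```

Run:
```python
from h import *
import cv2
s=env.state();print({k:s[k] for k in ('t','eef_pos','tcp_rot','opening','ft_force','qvel')})
for n in ('wrist','top','scene'):cv2.imwrite(f'pics/{n}6.png',env.read_camera(n)[:,:,::-1])
s=env.state();print({k:s[k] for k in ('t','eef_pos','ft_force')})
```

```text
{'t': 7.35, 'eef_pos': array([507.93191257, -81.08682845, 198.65093341]), 'tcp_rot': array([-1.57049819e+00, -3.07407311e-05, -1.82823556e+00]), 'opening': 0.21946700513693407, 'ft_force': array([ 2.37929775, -1.90220181, -5.65843305]), 'qvel': array([-0.00051294,  0.00016852, -0.0012896 ,  0.00023617, -0.00219825,
        0.00161645])}
{'t': 7.5, 'eef_pos': array([507.73492769, -80.98164944, 198.59826594]), 'ft_force': array([ 2.53855474, -2.9259558 , -5.74057038])}
```

View pics/wrist6.png

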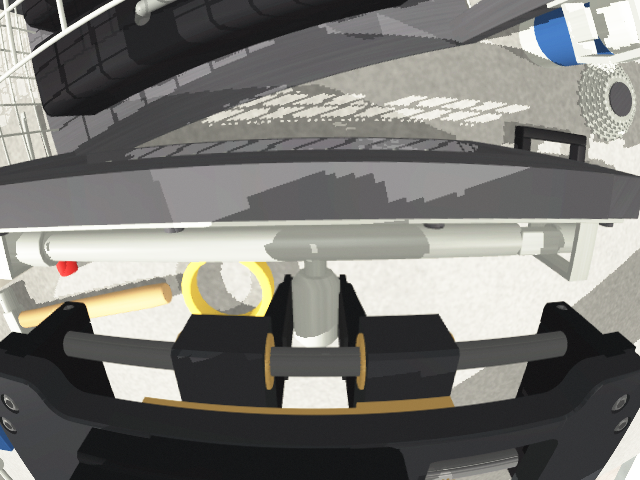

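View pics/top6.png

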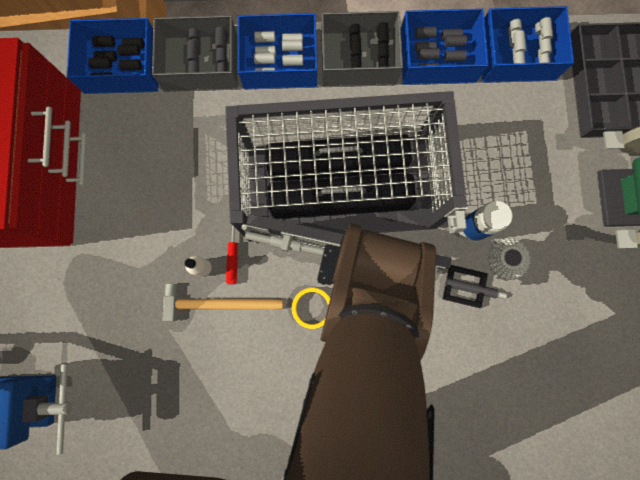

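View pics/scene6.png

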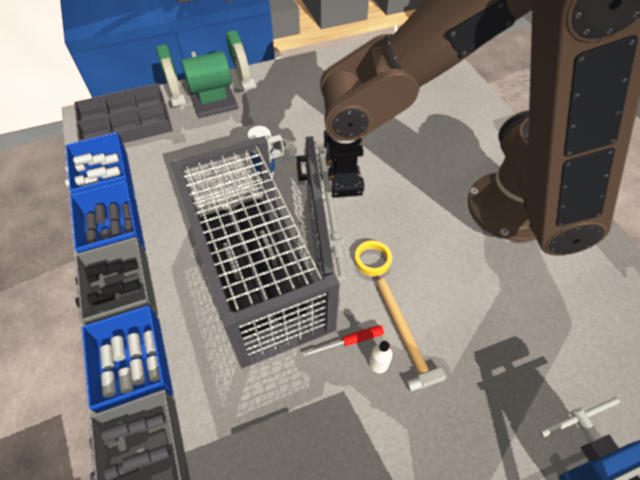

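All three views show the gate ajar and the knob still gripped, with the small items in place. The free top edge is near (447,260) in the top view. A quick check of the angle, then hand in.

Run:
```python
from h import *
e=plane('top',448,261,238)[:2];h=np.array([619.9,150.]);d=e-h
print(e,np.linalg.norm(d),'angle',np.arctan2(-d[0],-d[1])+np.radians(2.28))
s=env.state();print(s['t'],s['ft_force'],np.abs(s['qvel']).max())
env.job_done()
```

```text
[ 533.30073532 -238.02227991] 397.56851277515403 angle 0.25937608359003367
7.5 [ 2.53855474 -2.9259558  -5.74057038] 0.0015113474435170158
the job is handed in; nothing more can be done
```

The bolt is drawn out of the keeper and the gate is being held ajar. I handed the job in at about 7.5 s, still gripping the knob; the interface reports no verdict.

I gripped the knob from above, lifted the bolt 8 mm and drew it about 52 mm along the gate. I then swung the gate along its hinge arc, keeping the knob gripped throughout.

**Checks before hand-in:**
- **Draw:** only about 3–6 N showed on the tool while drawing, with no jolt at the lip. The draw is 52 mm or more, against the 44 mm needed.
- **Gate angle:** the commanded arc and measured tool turn give about 0.30 rad. A rough read of the free edge from the top view gave 0.26 rad, about 105 mm. The two disagree slightly, but both are inside 0.20–0.45.
- **Holding:** the tool carried 2.5 to 4 N from the gate plus the bolt's weight. The arm was practically still, with joint speeds under 0.002 rad/s.
- **Other things:** none of the other bench items looked moved in the last top and scene pictures. I judged that by eye and did not measure it.

The first two move calls were refused because their rows did not carry every field; nothing moved.

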